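# Strip the vegetable slicer: stow the wiper arm, then free and hold the hub cap

### The job

We are stripping the vegetable slicer for washing: lay its flat white wiper arm from the bench flat and lengthways on the rubber liner in the empty compartment of the parts tray and let go of it, then take the black hub cap off the middle of the slicing disc. A quarter turn frees the cap, but which way depends on how this machine is wired and nothing shows it: try it gently one way, and if it stops almost at once turn it the other way, then lift it straight off. Finish still holding the cap in the gripper, at least 8 cm above where it sat and clear of everything, with all the other things left where they are.

Things in the scene. Friction and masses are not known exactly. Their poses are not given: they have to be found in the camera images.
- wiper_mid (a point): Wiper arm: loose flat white plastic bar, 10 mm thick, 26 mm wide, 168 mm long over all, with a round eye 42 mm across at one end; about 0.08 kg. This point is half-way up it near its balance point: +x along the bar towards the eye (its end 83 mm away; plain end 85 mm away in -x), z up. The bar is a plain 26 mm wide up to 40 mm from here on the eye's side; pinch it here, across its y.
- liner_top (a point): The empty compartment of the parts tray: centre of the top of its 2 mm black rubber liner, 6 mm above the bench. x is the long way of the compartment (the arm may lie either way round), z up. Inside it is 224 mm long and 83 mm wide; its 4 mm walls rise 18 mm above this point.
- tray: Grey plastic parts tray, fixed, 232 mm (its x) by 264 mm (its y), 24 mm high; origin at the centre of its underside. Three equal compartments side by side run along its x, 87 mm apart. A brush and a spatula lie in two of them; the third, any of the three, is empty and has the liner.
- slicer: Vegetable slicer, fixed, feed head taken off. Origin on the bench under its upright shaft; front (chute) to its -x, z up. Round chamber 224 mm across outside, 202 mm inside, rim 224 mm above the bench; in it the steel slicing disc, 185 mm across, top 204 mm above the bench, hub cap at its centre. The motor housing, 60 to 210 mm behind the axis (+x), is up to 260 mm high.
- cap_grip (a point): Hub cap: black plastic, its body 57 mm across and 29 mm high, with a round ribbed grip 36 mm across and 25 mm high on top; 0.12 kg; loose but locked on the shaft. This point is on its axis, half-way up the grip, 42 mm above its underside; seated, 257 mm above the bench. The upright side of the grip reaches from 12 mm below to 11 mm above it; pinch it from above at any yaw. z up.
- hub (a point): Where the cap's underside sits on the disc's hub, on the shaft axis, 215 mm above the bench. From its locked start, turned the right way (clockwise or not: differs from start to start, unseen) the cap runs free, and at 60 to 120 degrees, best 90, lifts straight off, clear after 25 mm. The wrong way it hits a hard stop after 3 to 10 degrees. Locked, it lifts 2 mm at most.
- brush_mid (a point): Cleaning brush with wooden handle, 193 mm long, bristles up, up to 44 mm high, lying lengthways in a tray compartment; this point is near the middle of its length, in the handle. Leave it alone.
- spatula_mid (a point): Spatula with black handle and steel blade, 202 mm long, 16 mm high, lying lengthways in a tray compartment; this point is at its middle, 8 mm up. Leave it alone.
- tin_a: Food tin, 74 mm across, 110 mm high; origin at the centre of its underside. Leave it alone.
- tin_b: Food tin like the other. Leave it alone.
- shaker: Small amber glass spice jar, 48 mm across, 88 mm high; origin at the centre of its underside. Leave it alone.
- tape: Roll of brown packing tape lying flat, 72 mm across, 30 mm high; origin at the centre of its underside. Leave it alone.
There are look-alikes about, which are no part of the job. Of the things shaped like the part that bears wiper_mid, the white one is meant.

How it is judged:
By the outcome, as a careful person would: the job done as asked, in the order asked, and still so for the second after the job is handed in, while the arm keeps its last pose, push and grip.
It also fails if it takes over 58 s, if anything falls off the work surface, if the arm or the gripper's body presses on something with over 40 N, if the wrist force passes 120 N, or if a joint passes its speed limit or range.

### The arm

A 7-joint arm with a two-finger parallel gripper is mounted at the origin on the work surface. World frame = base frame: x ahead of the robot, y to its left, z up, the work surface at z = 0. Lengths are in mm, angles in rad, forces in N, time in s.
With the tool pointing down it reaches from about 400 to 900 mm from the base axis. Payload 5.5 kg.
Tool frame: the origin (TCP) lies at the very end of the fingers, on their centre line; the grasp point (between the pads) lies 19 mm behind it; z points along the fingers, y is the line along which they close (so a half turn about z gives the same grasp; the last joint's range is limited). The gripper opens to 85 mm and grips with 20 to 120 N. Pads are 22 mm wide; open, the fingers measure 114 mm over their backs; the gripper's body (76 mm by 85 mm) begins 54 mm behind the grasp point. The pads swing forward as they close: fully open they stand 13 mm farther back than shut.
Start: joints at [1.395, 0.501, -0.427, 1.55, 0.221, 1.138, -0.21], TCP at [276.186, -588.405, 231.31] pointing down, gripper open.
Joint ranges: [-2.88, 2.88], [-0.31, 2.03], [-1.54, 1.56], [0.2, 2.42], [-1.41, 4.55], [0.19, 2.02], [-2.57, 2.57]. Speed limits (rad/s): [2.57, 2.57, 3.14, 3.14, 3.14, 3.14, 3.14].

### API

Orientations are given as a rotation vector (axis times angle).
In Python, from rig import * gives the robot as it stands.
- The arm moves only by the tool drive_tool, never from a script. Its argument "moves" is a list of rows, each an object of numbers: "dx", "dy", "dz": the shift along the tool's x, y, z in m; "ax", "ay", "az": the turn, a rotation vector about the tool's x, y, z in degrees; "claw": the closure, from 0 (fully open) to 1 (shut). A call has 1 to 5 rows; each row is the pose to reach, as a shift and turn from the pose commanded when the call began, along the tool's axes at that moment; what a row does not reach only later rows make up. A row lasts 1/8 s, in which the tool goes at most 62.5 mm and 10.7 degrees, less where a joint would pass 70% of its speed; a pose out of reach is approached as far as the arm can. A call with a gripper value outside its range is refused whole. The fingers move at their own pace and stop on an object; "grip_force" is the grip in N (left out, the last holds). Time passes only in rows, so rows that repeat a pose let the fingers close. It gives the time, the measured TCP pose, the force, the opening and the grip force at its end, in the units of the state.
- get_obs(): the state, without advancing time (a new reading comes with each control period).
- read_camera(name): name is "scene" or "side" or "wrist"; returns the picture (420x560x3 uint8, red, green, blue); there is no depth.
- camera_info(name): a dict with "fx", "fy", "cx", "cy" (pixels), "cam_to_world" (4x4, takes a point from camera to world coordinates). Camera axes: x right, y down, z forward; pixel columns grow to the right and rows downward; lengths in mm; the calibration is good to about 2 mm. A picture is of the moment at which its call begins: read the wrist's pose just before it. camera_info takes no time and is no camera call; for the wrist camera it gives the pose at the moment of the call.
- close_job(): hands the job in; it is judged then, once.
The state is a dict: "time_s": time; "joint_positions": joint angles; "dq": joint speeds; "joint_torque": joint torques, N m; "ee_pos": TCP position; "tcp_rot": TCP orientation; "ft_force": force on the tool from outside, world axes, zero at the start; "wrist_torque": the same for the moment, N m; "finger_gap": finger opening in mm; "grasp_force": force on a finger pad.
Only numpy, scipy, OpenCV 4.12 (cv2) and the standard library are available. Lean on these libraries where they do the work, as an engineer would, in place of code of your own. Each camera call takes 0.05 s, during which the arm holds its last target. There are 200 camera calls.

## Working session

There is one attempt and no reset: what is moved stays moved. The work goes in short steps, Python scripts to look and compute and a tool call to move; the robot and the scene stay as the last step left them, time stands still between calls to the robot, and variables do not carry over. Pictures are saved under pics/ and viewed, at most 10 in all, crops included, and the job is handed in when it is done.

Besides the shell and the picture viewer there is one more tool, called after ">>>" by a JSON object that holds its "name" and its "arguments", one argument or row to a line. drive_tool: Moves the arm, as the interface text tells. Its arguments: {"type":"object","properties":{"moves":{"type":"array","items":{"type":"object","properties":{"dx":{"type":"number"},"dy":{"type":"number"},"dz":{"type":"number"},"ax":{"type":"number"},"ay":{"type":"number"},"az":{"type":"number"},"claw":{"type":"number"}}}},"grip_force":{"type":"number"}},"required":["moves"]}

```bash
mkdir -p pics; cat > h.py <<'E'
from rig import *
import numpy as np, cv2
from scipy.spatial.transform import Rotation as R
def snap(n,f):
    im=read_camera(n); cv2.imwrite('pics/'+f,im[:,:,::-1]); return im
def ray(n,u,v,z,ci=None):
    c=ci or camera_info(n); T=np.array(c['cam_to_world']); d=T[:3,:3]@np.array([(u-c['cx'])/c['fx'],(v-c['cy'])/c['fy'],1]); o=T[:3,3]
    return o+d*(z-o[2])/d[2]
def proj(n,p,ci=None):
    c=ci or camera_info(n); T=np.array(c['cam_to_world']); q=T[:3,:3].T@(np.array(p,float)-T[:3,3]); return np.array([c['fx']*q[0]/q[2]+c['cx'],c['fy']*q[1]/q[2]+c['cy']])
E
python3 - <<'E'
from h import *
a=snap('scene','scene.png');b=snap('side','side.png')
for n in('scene','side','wrist'):
    c=camera_info(n);print(n,c['fx'],c['cx'],c['cy'],np.round(c['cam_to_world'],3).tolist())
o=get_obs();print({k:np.round(v,3).tolist() for k,v in o.items()})
print(R.from_rotvec(o['tcp_rot']).as_matrix().round(3))
E
```

```text
scene 520.6648400387444 272.06039479713206 215.6590301076503 [[0.45, 0.5, -0.74, 1545.787], [0.893, -0.247, 0.377, -570.32], [0.006, -0.83, -0.558, 892.377], [0.0, 0.0, 0.0, 1.0]]
side 432.00230761385444 274.7124229536484 207.75943697886413 [[-0.845, -0.388, 0.369, 190.842], [-0.535, 0.586, -0.608, 604.791], [0.02, -0.711, -0.703, 912.422], [0.0, 0.0, 0.0, 1.0]]
wrist 330.9247082092627 283.72503256492365 209.0015307606792 [[0.425, -0.86, -0.281, 348.068], [-0.905, -0.405, -0.13, -553.411], [-0.002, 0.31, -0.951, 374.037], [0.0, 0.0, 0.0, 1.0]]
{'time_s': 0.1, 'joint_positions': [1.395, 0.502, -0.427, 1.551, 0.221, 1.138, -0.21], 'dq': [0.001, -0.002, -0.001, -0.002, -0.002, -0.002, -0.001], 'joint_torque': [-0.011, -57.082, -5.838, -28.175, 0.01, 0.006, 0.0], 'ee_pos': [275.845, -587.872, 230.342], 'tcp_rot': [-3.065, -0.683, 0.001], 'ft_force': [-0.102, 0.237, 0.464], 'wrist_torque': [-0.09, 0.016, 0.089], 'grasp_force': 0.0, 'finger_gap': 85.337}
[[ 0.905  0.425 -0.001]
 [ 0.425 -0.905  0.002]
 [ 0.    -0.002 -1.   ]]
```

View pics/scene.png

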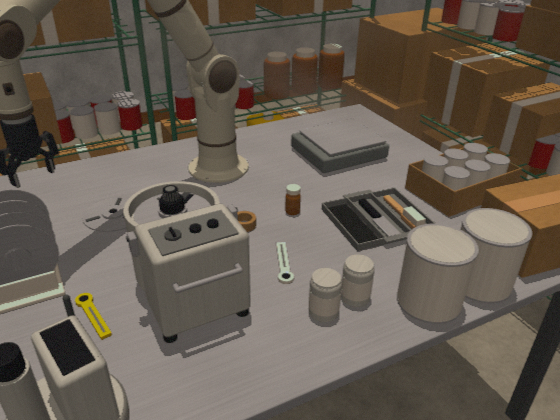

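View pics/side.png

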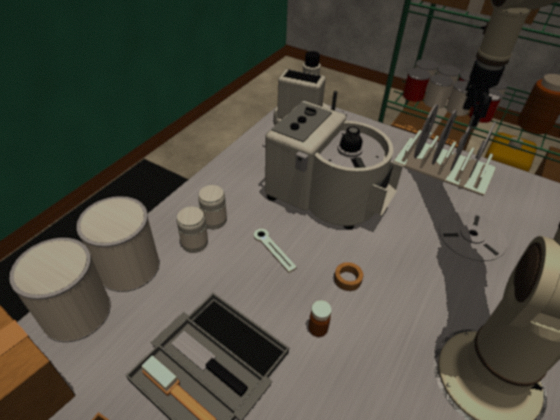

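The scene view shows the wiper at about (284,262), with the eye at (286,276), and the empty compartment at (355,220). The cap is at (172,198). In the side view the wiper runs (261,236) to (294,268) and the empty compartment is at (238,333). I'll enlarge the side and scene views to read pixels.

```bash
python3 - <<'E'
import cv2,numpy as np
a=cv2.imread('pics/side.png');b=cv2.imread('pics/scene.png')
c=cv2.resize(a[220:420,120:320],(600,600),interpolation=3)
cv2.imwrite('pics/c1.png',c)
d=cv2.resize(b[170:290,110:440],None,fx=2.4,fy=2.4,interpolation=3)
e=cv2.resize(a[100:220,240:420],None,fx=2.4,fy=2.4,interpolation=3)
o=np.zeros((576,792,3),np.uint8);o[:288,:792]=d[:288,:792];o[288:576,:432]=e
cv2.imwrite('pics/c2.png',o)
E
```

```text
(no output)
```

View pics/c1.png

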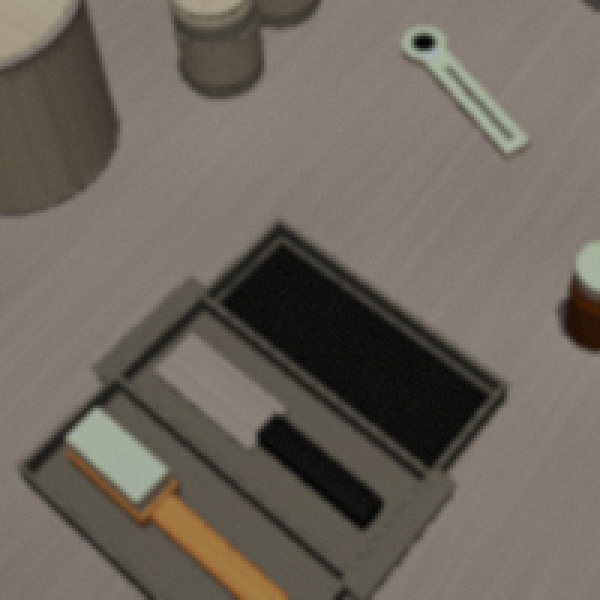

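View pics/c2.png

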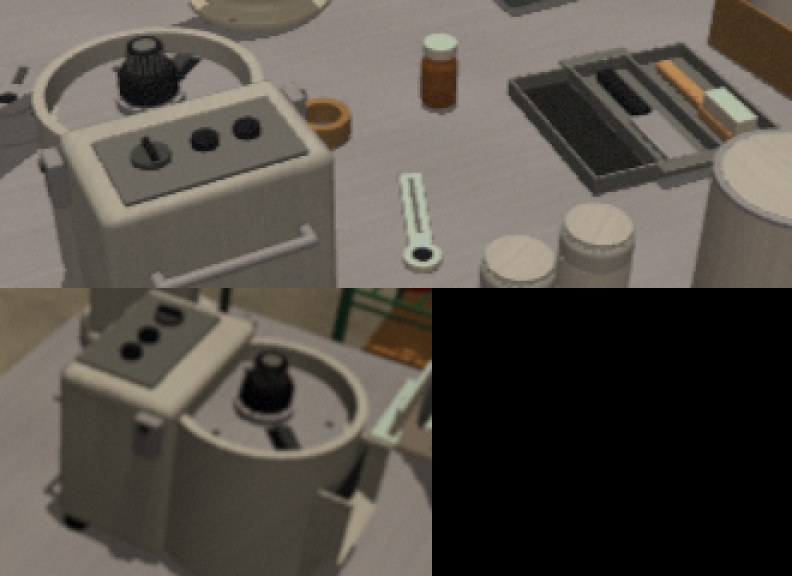

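c1 shows the eye at (424,42), the plain end at (517,145), and the near tray wall corners at (280,222) and (507,387). c2 shows the cap top at (146,42) in scene and (270,70) in side, and the eye at (422,254).

```bash
python3 - <<'E'
from h import *
s=lambda x,y,z:ray('side',120+x/3,220+y/3,z).round(1)
t=lambda x,y,z:ray('scene',110+x/2.4,170+y/2.4,z).round(1)
e,p=s(424,42,10),s(517,145,10);print('side eye,plain',e,p,np.linalg.norm(e-p))
e2,p2=t(422,254,10),t(411,174,10);print('scene',e2,p2,np.linalg.norm(e2-p2))
for q in[(280,222),(507,387),(430,472),(205,293)]:print('s tray',s(*q,24))
for q in[(510,88),(596,188)]:print('t tray',t(*q,24))
print('cap',t(146,42,269.5),ray('side',240+270/2.4,100+70/2.4,269.5).round(1))
print('obst shaker',t(440,43,88),'tins',t(518,252,110),t(598,222,110),'tape',t(328,110,30))
E
```

```text
side eye,plain [639.7 -67.2  10. ] [505.9 -11.8  10. ] 144.81574500032798
scene [641.1 -67.9  10. ] [508.2 -11.9  10. ] 144.21653858001173
s tray [622.  169.7  24. ]
s tray [394.2 192.1  24. ]
s tray [406.7 275.7  24. ]
s tray [630.1 252.5  24. ]
t tray [418.3 178.   24. ]
t tray [641.9 156.3  24. ]
cap [ 510.5 -307.8  269.5] [ 515.  -310.3  269.5]
obst shaker [373.5  98.2  88. ] tins [782.  -40.8 110. ] [778.3  54.4 110. ] tape [369.5 -55.5  30. ]
```

>>> {"name": "drive_tool", "arguments": {
  "moves": [
    {"dz":-0.06},
    {"dz":-0.12},
    {"dz":-0.15,"dx":0.05,"dy":-0.035,"az":10},
    {"dz":-0.15,"dx":0.1,"dy":-0.07,"az":20},
    {"dz":-0.15,"dx":0.15,"dy":-0.105,"az":30}
  ],
  "grip_force": 40
}}

```text
$.moves[0]: bad value
```

```bash
cat >> h.py <<'E'
def go(x,y,z,ang=None):
    o=get_obs(); M=R.from_rotvec(o['tcp_rot']).as_matrix()
    yaw=np.degrees(np.arctan2(M[1,0],M[0,0])); t=None if ang is None else (yaw-ang+90)%180-90
    print('t',o['time_s'],'pos',np.round(o['ee_pos'],1),'yaw',yaw.round(2),'tilt',M[:,2].round(3),'q',np.round(o['joint_positions'],2))
    print('move',(M.T@(np.array([x,y,z])-o['ee_pos'])/1000).round(4),'az',t)
E
python3 -c "
from h import *
go(584,-44,300,-22.6)"
```

```text
t 0.1 pos [ 275.8 -587.9  230.3] yaw 25.14 tilt [-0.001  0.002 -1.   ] q [ 1.4   0.5  -0.43  1.55  0.22  1.14 -0.21]
move [ 0.51   -0.3615 -0.069 ] az 47.74269672474074
```

>>> {"name": "drive_tool", "arguments": {
  "moves": [
    {"dx":0,"dy":0,"dz":-0.06,"ax":0,"ay":0,"az":0,"claw":0},
    {"dx":0,"dy":0,"dz":-0.12,"ax":0,"ay":0,"az":0,"claw":0},
    {"dx":0.05,"dy":-0.035,"dz":-0.15,"ax":0,"ay":0,"az":10,"claw":0},
    {"dx":0.1,"dy":-0.07,"dz":-0.15,"ax":0,"ay":0,"az":20,"claw":0},
    {"dx":0.15,"dy":-0.105,"dz":-0.15,"ax":0,"ay":0,"az":30,"claw":0}
  ],
  "grip_force": 40
}}

```text
time_s: 0.72
ee_pos: [367.1, -429.7, 381.6]
tcp_rot: [3.138, -0.143, 0.001]
ft_force: [0.9, -0.3, 0.1]
finger_gap: 85.4
grasp_force: 0.0
```

```bash
python3 -c "
from h import *
go(584,-44,300,-22.6)"
```

```text
t 0.725 pos [ 367.1 -429.7  381.6] yaw -5.22 tilt [ 0.001 -0.001 -1.   ] q [ 1.18  0.23 -0.45  1.57  0.1   1.36 -0.93]
move [ 0.1808 -0.4039  0.0816] az 17.384271235144112
```

>>> {"name": "drive_tool", "arguments": {
  "moves": [
    {"dx":0.025,"dy":-0.056,"dz":0,"ax":0,"ay":0,"az":8,"claw":0},
    {"dx":0.05,"dy":-0.112,"dz":0,"ax":0,"ay":0,"az":17.4,"claw":0},
    {"dx":0.075,"dy":-0.168,"dz":0,"ax":0,"ay":0,"az":17.4,"claw":0},
    {"dx":0.1,"dy":-0.224,"dz":0,"ax":0,"ay":0,"az":17.4,"claw":0},
    {"dx":0.125,"dy":-0.28,"dz":0,"ax":0,"ay":0,"az":17.4,"claw":0}
  ]
}}

```text
time_s: 1.35
ee_pos: [515.0, -161.2, 381.1]
tcp_rot: [3.082, -0.607, -0.0]
ft_force: [1.0, -0.9, 0.9]
finger_gap: 85.5
grasp_force: 0.0
```

```bash
python3 -c "
from h import *
go(584,-44,200,-22.6)"
```

```text
t 1.35 pos [ 515.  -161.2  381.1] yaw -22.27 tilt [-0. -0. -1.] q [ 0.78  0.2  -0.61  1.62  0.12  1.36 -1.81]
move [ 0.0195 -0.1347  0.1811] az 0.3285560392117759
```

>>> {"name": "drive_tool", "arguments": {
  "moves": [
    {"dx":0.008,"dy":-0.05,"dz":0.03,"ax":0,"ay":0,"az":0,"claw":0},
    {"dx":0.015,"dy":-0.1,"dz":0.06,"ax":0,"ay":0,"az":0,"claw":0},
    {"dx":0.02,"dy":-0.135,"dz":0.11,"ax":0,"ay":0,"az":0,"claw":0},
    {"dx":0.02,"dy":-0.135,"dz":0.16,"ax":0,"ay":0,"az":0,"claw":0},
    {"dx":0.02,"dy":-0.135,"dz":0.16,"ax":0,"ay":0,"az":0,"claw":0}
  ]
}}

```text
time_s: 1.98
ee_pos: [580.8, -45.4, 217.1]
tcp_rot: [3.082, -0.604, -0.015]
ft_force: [0.2, -0.2, 0.4]
finger_gap: 85.2
grasp_force: 0.0
```

```bash
python3 - <<'E'
from h import *
import pickle
go(584,-44,80,-22.6)
c=camera_info('wrist'); im=snap('wrist','w1.png'); pickle.dump(c,open('w1.pkl','wb'))
for d in(-85,62,0):
    print(d,proj('wrist',[584+.923*d,-44-.384*d,10],c).round(1))
E
```

```text
t 1.975 pos [580.8 -45.4 217.1] yaw -22.19 tilt [-0.009  0.001 -1.   ] q [ 0.52  0.44 -0.64  1.73  0.29  1.08 -2.17]
move [ 0.0037 -0.0028  0.137 ] az 0.4098118067843046
-85 [281.2 246.1]
62 [282.  114.5]
0 [281.6 174.2]
```

View pics/w1.png

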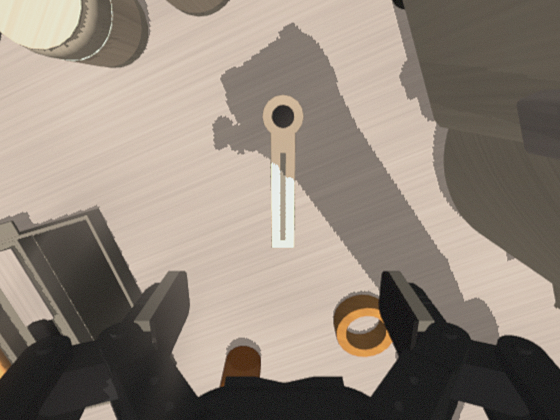

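The wrist view shows the eye at (283,117) and the plain end at (283,247), within 3 px of prediction. The tray rim corner is at (97,208).

```bash
python3 - <<'E'
from h import *
import pickle
c=pickle.load(open('w1.pkl','rb'))
e,p=ray('',283,117,10,c),ray('',283.3,247,10,c);d=(e-p)/np.linalg.norm(e-p)
print(e,p,np.linalg.norm(e-p),np.degrees(np.arctan2(d[1],d[0])),e-62*d,p+85*d)
print('tray corner',ray('',97,208,24,c))
m=(e-62*d+p+85*d)/2
go(m[0],m[1],4,np.degrees(np.arctan2(d[1],d[0])))
E
```

```text
[638.51025619 -67.84325436  10.        ] [503.60314311 -13.14622506  10.        ] 145.57367267385803 -22.069707427695167 [581.05315658 -44.54772465  10.        ] [582.37497322 -45.08364482  10.        ]
tray corner [627.36513811 151.33996439  24.        ]
t 2.025 pos [582.9 -45.9 220.1] yaw -22.26 tilt [-0.004  0.001 -1.   ] q [ 0.52  0.44 -0.64  1.72  0.29  1.08 -2.17]
move [-0.0006 -0.0007  0.2161] az -0.18748101083986057
```

>>> {"name": "drive_tool", "arguments": {
  "moves": [
    {"dx":0,"dy":0,"dz":0.055,"ax":0,"ay":0,"az":0,"claw":0.4},
    {"dx":0,"dy":-0.001,"dz":0.11,"ax":0,"ay":0,"az":0,"claw":0.4},
    {"dx":0,"dy":-0.001,"dz":0.16,"ax":0,"ay":0,"az":0,"claw":0.4},
    {"dx":0,"dy":-0.001,"dz":0.195,"ax":0,"ay":0,"az":0,"claw":0.4},
    {"dx":0,"dy":-0.001,"dz":0.205,"ax":0,"ay":0,"az":0,"claw":0.4}
  ]
}}

```text
time_s: 2.65
ee_pos: [585.3, -46.0, 16.6]
tcp_rot: [3.081, -0.609, 0.0]
ft_force: [0.3, 0.3, 0.4]
finger_gap: 51.2
grasp_force: 0.0
```

>>> {"name": "drive_tool", "arguments": {
  "moves": [
    {"dx":0,"dy":0,"dz":0.005,"ax":0,"ay":0,"az":0,"claw":0.4},
    {"dx":0,"dy":0,"dz":0.009,"ax":0,"ay":0,"az":0,"claw":0.4},
    {"dx":0,"dy":0,"dz":0.009,"ax":0,"ay":0,"az":0,"claw":0.4}
  ]
}}

```text
time_s: 3.02
ee_pos: [585.5, -45.0, 8.5]
tcp_rot: [3.082, -0.607, 0.003]
ft_force: [0.6, -0.4, -0.4]
finger_gap: 51.2
grasp_force: 0.0
```

```bash
python3 -c "
from h import *
go(582,-45,3,-22.1);o=get_obs();print(o['ft_force'],o['finger_gap'])"
```

```text
t 3.025 pos [585.5 -45.    8.5] yaw -22.27 tilt [ 0.002 -0.    -1.   ] q [ 0.4   0.71 -0.49  1.84  0.5   0.71 -2.33]
move [-0.0033  0.0014  0.0055] az -0.1705053212537564
[ 0.62171801 -0.44044674 -0.35563953] 51.17373525711601
```

>>> {"name": "drive_tool", "arguments": {
  "moves": [
    {"dx":-0.003,"dy":0.001,"dz":0.005,"ax":0,"ay":0,"az":0,"claw":0.4},
    {"dx":-0.003,"dy":0.001,"dz":0.0055,"ax":0,"ay":0,"az":0,"claw":0.8},
    {"dx":-0.003,"dy":0.001,"dz":0.0055,"ax":0,"ay":0,"az":0,"claw":0.9},
    {"dx":-0.003,"dy":0.001,"dz":0.0055,"ax":0,"ay":0,"az":0,"claw":0.9},
    {"dx":-0.003,"dy":0.001,"dz":0.0055,"ax":0,"ay":0,"az":0,"claw":0.9}
  ],
  "grip_force": 40
}}

```text
time_s: 3.65
ee_pos: [581.5, -44.5, 1.9]
tcp_rot: [-3.083, 0.606, -0.0]
ft_force: [-0.9, -0.3, 2.0]
finger_gap: 24.8
grasp_force: 39.5
```

>>> {"name": "drive_tool", "arguments": {
  "moves": [
    {"dx":0,"dy":0,"dz":-0.05,"ax":0,"ay":0,"az":0,"claw":0.9},
    {"dx":0,"dy":0,"dz":-0.1,"ax":0,"ay":0,"az":0,"claw":0.9},
    {"dx":-0.025,"dy":-0.035,"dz":-0.14,"ax":0,"ay":0,"az":-5,"claw":0.9},
    {"dx":-0.06,"dy":-0.08,"dz":-0.16,"ax":0,"ay":0,"az":-10,"claw":0.9},
    {"dx":-0.095,"dy":-0.127,"dz":-0.17,"ax":0,"ay":0,"az":-17,"claw":0.9}
  ]
}}

```text
time_s: 4.28
ee_pos: [542.0, 110.2, 173.4]
tcp_rot: [3.138, -0.141, 0.004]
ft_force: [1.4, 0.7, -0.9]
finger_gap: 24.3
grasp_force: 39.7
```

```bash
python3 -c "
from h import *
go(512,200,190,-5.5)"
```

```text
t 4.275 pos [542.  110.2 173.4] yaw -5.13 tilt [ 0.003 -0.    -1.   ] q [ 0.33  0.46 -0.73  1.85  0.37  0.97 -2.22]
move [-0.0378 -0.0867 -0.0167] az 0.36921012899810535
```

>>> {"name": "drive_tool", "arguments": {
  "moves": [
    {"dx":-0.02,"dy":-0.045,"dz":-0.01,"ax":0,"ay":0,"az":0,"claw":0.9},
    {"dx":-0.035,"dy":-0.087,"dz":-0.02,"ax":0,"ay":0,"az":0,"claw":0.9},
    {"dx":-0.035,"dy":-0.087,"dz":-0.02,"ax":0,"ay":0,"az":0,"claw":0.9},
    {"dx":-0.035,"dy":-0.087,"dz":-0.02,"ax":0,"ay":0,"az":0,"claw":0.9}
  ]
}}

```text
time_s: 4.78
ee_pos: [514.7, 198.2, 191.5]
tcp_rot: [3.137, -0.144, -0.0]
ft_force: [0.6, -1.7, -1.7]
finger_gap: 24.8
grasp_force: 39.7
```

```bash
python3 - <<'E'
from h import *
import pickle
go(512,222,190,-5.5)
c=camera_info('wrist'); im=snap('wrist','w2.png'); pickle.dump(c,open('w2.pkl','wb'))
E
```

```text
t 4.775 pos [514.7 198.2 191.5] yaw -5.25 tilt [-0.    -0.001 -1.   ] q [ 0.19  0.44 -0.76  1.83  0.35  1.01 -2.38]
move [-0.0049 -0.0235  0.0014] az 0.2482275329477659
```

View pics/w2.png

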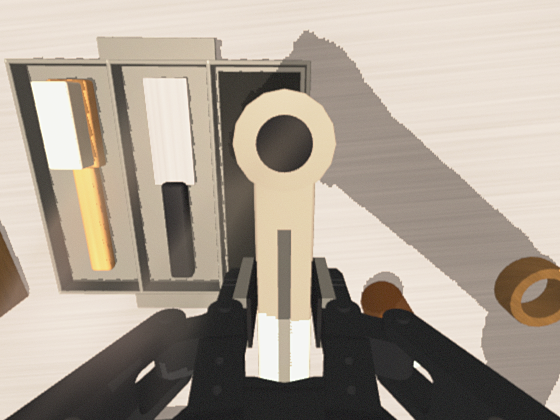

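The wrist view shows the tray rim with its far edge running (8,61) to (311,61), dividers at (109,64) and (211,64), and the lower-left corner at (60,292). The bar is gripped squarely.

```bash
python3 - <<'E'
from h import *
import pickle
c=pickle.load(open('w2.pkl','rb'))
f=lambda u,v:ray('',u,v,24,c)
A,B,C=f(8,61),f(311,61),f(60,292)
print(A,B,C,np.linalg.norm(A-B),np.linalg.norm(A-C))
d1=(A-B)/np.linalg.norm(A-B);d2=(A-C)/np.linalg.norm(A-C)
print('yaw from y edge',np.degrees(np.arctan2(-d1[0],d1[1])),'from x edge',np.degrees(np.arctan2(d2[1],d2[0])))
print('divider',f(211,64))
ctr=(B+C)/2; print('tray ctr',ctr)
yaw=np.degrees(np.arctan2(-d1[0],d1[1])); 
ty=np.array([-np.sin(np.radians(yaw)),np.cos(np.radians(yaw)),0])
L=ctr-87*ty; print('liner',L, 'bar pt',)
go(L[0],L[1],60,yaw)
E
```

```text
[648.35934086 425.28594031  24.        ] [624.59440361 165.10817156  24.        ] [421.40975277 449.08830105  24.        ] 261.26087268122177 228.1943643220984
yaw from y edge -5.2189803413027755 from x edge -5.987264364442225
divider [630.08601903 251.41805084  24.        ]
tray ctr [523.00207819 307.09823631  24.        ]
liner [515.08834232 220.45891045  24.        ] bar pt
t 4.825 pos [515.  197.3 191.2] yaw -5.35 tilt [-0.001 -0.001 -1.   ] q [ 0.19  0.44 -0.76  1.83  0.35  1.01 -2.38]
move [-0.002  -0.0233  0.1312] az -0.12694943041583429
```

>>> {"name": "drive_tool", "arguments": {
  "moves": [
    {"dx":-0.002,"dy":-0.023,"dz":0.04,"ax":0,"ay":0,"az":0,"claw":0.9},
    {"dx":-0.002,"dy":-0.023,"dz":0.09,"ax":0,"ay":0,"az":0,"claw":0.9},
    {"dx":-0.002,"dy":-0.023,"dz":0.13,"ax":0,"ay":0,"az":0,"claw":0.9},
    {"dx":-0.002,"dy":-0.023,"dz":0.145,"ax":0,"ay":0,"az":0,"claw":0.9},
    {"dx":-0.002,"dy":-0.023,"dz":0.145,"ax":0,"ay":0,"az":0,"claw":0.9}
  ]
}}

```text
time_s: 5.45
ee_pos: [514.8, 220.9, 46.2]
tcp_rot: [3.137, -0.146, -0.002]
ft_force: [0.1, 0.3, -0.2]
finger_gap: 24.7
grasp_force: 39.7
```

```bash
python3 -c "
from h import *
go(514,220.5,9,-5.4)"
```

```text
t 5.45 pos [514.8 220.9  46.2] yaw -5.34 tilt [-0.002 -0.001 -1.   ] q [ 0.    0.64 -0.59  1.9   0.51  0.76 -2.54]
move [-0.0007  0.0004  0.0372] az 0.06460280000007401
```

q7 is close to its limit of -2.57, so I'll lift and flip the bar half a turn, since either way round is allowed.

>>> {"name": "drive_tool", "arguments": {
  "moves": [
    {"dx":0,"dy":0,"dz":-0.04,"ax":0,"ay":0,"az":0,"claw":0.9},
    {"dx":0,"dy":0,"dz":-0.09,"ax":0,"ay":0,"az":-10,"claw":0.9},
    {"dx":0,"dy":0,"dz":-0.12,"ax":0,"ay":0,"az":-20,"claw":0.9},
    {"dx":0,"dy":0,"dz":-0.12,"ax":0,"ay":0,"az":-30,"claw":0.9},
    {"dx":0,"dy":0,"dz":-0.12,"ax":0,"ay":0,"az":-40,"claw":0.9}
  ]
}}

```text
time_s: 6.08
ee_pos: [516.5, 221.9, 169.9]
tcp_rot: [2.995, 0.945, 0.008]
ft_force: [-0.7, -0.4, -1.0]
finger_gap: 24.9
grasp_force: 39.7
```

>>> {"name": "drive_tool", "arguments": {
  "moves": [
    {"dx":0,"dy":0,"dz":0,"ax":0,"ay":0,"az":-10,"claw":0.9},
    {"dx":0,"dy":0,"dz":0,"ax":0,"ay":0,"az":-20,"claw":0.9},
    {"dx":0,"dy":0,"dz":0,"ax":0,"ay":0,"az":-30,"claw":0.9},
    {"dx":0,"dy":0,"dz":0,"ax":0,"ay":0,"az":-40,"claw":0.9},
    {"dx":0,"dy":0,"dz":0,"ax":0,"ay":0,"az":-50,"claw":0.9}
  ]
}}

```text
time_s: 6.7
ee_pos: [516.2, 221.6, 169.1]
tcp_rot: [2.314, 2.121, 0.004]
ft_force: [0.2, 0.7, -0.4]
finger_gap: 24.8
grasp_force: 39.7
```

>>> {"name": "drive_tool", "arguments": {
  "moves": [
    {"dx":0,"dy":0,"dz":0,"ax":0,"ay":0,"az":-10,"claw":0.9},
    {"dx":0,"dy":0,"dz":0,"ax":0,"ay":0,"az":-20,"claw":0.9},
    {"dx":0,"dy":0,"dz":0,"ax":0,"ay":0,"az":-30,"claw":0.9},
    {"dx":0,"dy":0,"dz":0,"ax":0,"ay":0,"az":-40,"claw":0.9},
    {"dx":0,"dy":0,"dz":0,"ax":0,"ay":0,"az":-50,"claw":0.9}
  ]
}}

```text
time_s: 7.32
ee_pos: [516.4, 221.4, 169.0]
tcp_rot: [1.202, 2.899, 0.001]
ft_force: [-0.2, 1.2, -1.5]
finger_gap: 24.6
grasp_force: 39.7
```

>>> {"name": "drive_tool", "arguments": {
  "moves": [
    {"dx":0,"dy":0,"dz":0,"ax":0,"ay":0,"az":-10,"claw":0.9},
    {"dx":0,"dy":0,"dz":0,"ax":0,"ay":0,"az":-20,"claw":0.9},
    {"dx":0,"dy":0,"dz":0,"ax":0,"ay":0,"az":-30,"claw":0.9},
    {"dx":0,"dy":0,"dz":0,"ax":0,"ay":0,"az":-40,"claw":0.9},
    {"dx":0,"dy":0,"dz":0,"ax":0,"ay":0,"az":-40,"claw":0.9}
  ]
}}

```text
time_s: 7.95
ee_pos: [516.0, 221.5, 168.3]
tcp_rot: [0.149, 3.136, 0.001]
ft_force: [-0.7, 0.0, -0.5]
finger_gap: 24.4
grasp_force: 39.7
```

```bash
python3 -c "
from h import *
go(514,220.5,9,174.6)"
```

```text
t 7.95 pos [516.  221.5 168.3] yaw 174.55 tilt [ 0.002  0.    -1.   ] q [ 0.47  0.85 -1.37  1.82  0.88  1.26  0.31]
move [ 0.0023 -0.0012  0.1593] az -0.050295147680458285
```

>>> {"name": "drive_tool", "arguments": {
  "moves": [
    {"dx":0.001,"dy":-0.001,"dz":0.04,"ax":0,"ay":0,"az":0,"claw":0.9},
    {"dx":0.002,"dy":-0.001,"dz":0.08,"ax":0,"ay":0,"az":0,"claw":0.9},
    {"dx":0.002,"dy":-0.001,"dz":0.11,"ax":0,"ay":0,"az":0,"claw":0.9},
    {"dx":0.002,"dy":-0.001,"dz":0.13,"ax":0,"ay":0,"az":0,"claw":0.9},
    {"dx":0.002,"dy":-0.001,"dz":0.13,"ax":0,"ay":0,"az":0,"claw":0.9}
  ]
}}

```text
time_s: 8.57
ee_pos: [512.7, 220.6, 36.4]
tcp_rot: [-0.147, -3.137, 0.002]
ft_force: [0.7, 1.1, -0.9]
finger_gap: 24.7
grasp_force: 39.7
```

```bash
python3 -c "
from h import *
go(514,220.5,9,174.6)"
```

```text
t 8.575 pos [512.7 220.6  36.4] yaw 174.62 tilt [-0.001 -0.001 -1.   ] q [ 0.38  0.98 -1.19  1.89  1.07  1.08  0.21]
move [-0.0013  0.0001  0.0274] az 0.020875525164797182
```

>>> {"name": "drive_tool", "arguments": {
  "moves": [
    {"dx":0,"dy":0,"dz":0.015,"ax":0,"ay":0,"az":0,"claw":0.9},
    {"dx":0,"dy":0,"dz":0.022,"ax":0,"ay":0,"az":0,"claw":0.9},
    {"dx":0,"dy":0,"dz":0.026,"ax":0,"ay":0,"az":0,"claw":0.9},
    {"dx":0,"dy":0,"dz":0.027,"ax":0,"ay":0,"az":0,"claw":0.9},
    {"dx":0,"dy":0,"dz":0.027,"ax":0,"ay":0,"az":0,"claw":0.9}
  ]
}}

```text
time_s: 9.2
ee_pos: [512.9, 221.3, 10.0]
tcp_rot: [0.144, 3.138, 0.0]
ft_force: [0.5, -0.2, -1.2]
finger_gap: 24.6
grasp_force: 39.7
```

>>> {"name": "drive_tool", "arguments": {
  "moves": [
    {"dx":0,"dy":0,"dz":0.001,"ax":0,"ay":0,"az":0,"claw":0.9},
    {"dx":0,"dy":0,"dz":0.002,"ax":0,"ay":0,"az":0,"claw":0.9},
    {"dx":0,"dy":0,"dz":0.002,"ax":0,"ay":0,"az":0,"claw":0.9}
  ]
}}

```text
time_s: 9.57
ee_pos: [512.9, 221.2, 7.9]
tcp_rot: [0.144, 3.138, 0.0]
ft_force: [0.5, -0.9, 0.2]
finger_gap: 24.6
grasp_force: 39.8
```

>>> {"name": "drive_tool", "arguments": {
  "moves": [
    {"dx":0,"dy":0,"dz":0.001,"ax":0,"ay":0,"az":0,"claw":0.9},
    {"dx":0,"dy":0,"dz":0.001,"ax":0,"ay":0,"az":0,"claw":0.56},
    {"dx":0,"dy":0,"dz":0.001,"ax":0,"ay":0,"az":0,"claw":0.56},
    {"dx":0,"dy":0,"dz":0.001,"ax":0,"ay":0,"az":0,"claw":0.56}
  ]
}}

```text
time_s: 10.07
ee_pos: [512.8, 221.1, 6.7]
tcp_rot: [-0.144, -3.138, 0.0]
ft_force: [-0.2, 0.1, 0.8]
finger_gap: 37.7
grasp_force: 0.0
```

>>> {"name": "drive_tool", "arguments": {
  "moves": [
    {"dx":0,"dy":0,"dz":-0.02,"ax":0,"ay":0,"az":0,"claw":0.56},
    {"dx":0,"dy":0,"dz":-0.06,"ax":0,"ay":0,"az":0,"claw":0.56},
    {"dx":0,"dy":0,"dz":-0.12,"ax":0,"ay":0,"az":0,"claw":0.56},
    {"dx":0,"dy":0,"dz":-0.18,"ax":0,"ay":0,"az":0,"claw":0.3},
    {"dx":0,"dy":0,"dz":-0.24,"ax":0,"ay":0,"az":0,"claw":0}
  ]
}}

```text
time_s: 10.7
ee_pos: [512.3, 221.4, 250.0]
tcp_rot: [0.142, 3.137, 0.001]
ft_force: [1.5, 0.4, 0.4]
finger_gap: 72.2
grasp_force: 0.0
```

```bash
python3 - <<'E'
from h import *
go(512.5,-309,390,90)
a=read_camera('wrist');c=camera_info('wrist');import pickle;pickle.dump(c,open('w3.pkl','wb'))
b=read_camera('side')
o=np.zeros((420,800,3),np.uint8);o[:,:560]=a;o[:240,560:]=cv2.resize(b[270:420,120:270],(240,240))
cv2.imwrite('pics/w3.png',o[:,:,::-1])
E
```

```text
t 10.7 pos [512.3 221.4 250. ] yaw 174.81 tilt [ 0.001  0.    -1.   ] q [ 0.51  0.76 -1.46  1.75  0.78  1.37  0.38]
move [-0.0483 -0.5282 -0.1401] az 84.80990828010744
```

View pics/w3.png

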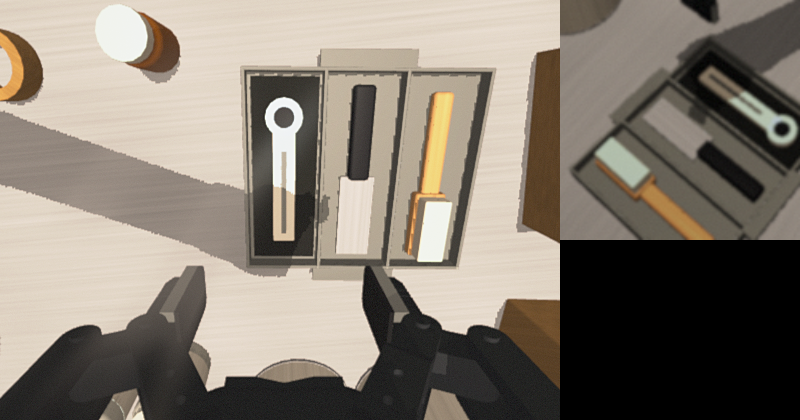

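The wiper lies flat and lengthways inside the liner: eye at (284,118), plain end at (284,238), clear of the walls. Next is the slicer, unwinding the wrist on the way.

>>> {"name": "drive_tool", "arguments": {
  "moves": [
    {"dx":0,"dy":-0.04,"dz":0,"ax":0,"ay":0,"az":10,"claw":0},
    {"dx":-0.01,"dy":-0.09,"dz":-0.03,"ax":0,"ay":0,"az":20,"claw":0},
    {"dx":-0.02,"dy":-0.14,"dz":-0.06,"ax":0,"ay":0,"az":30,"claw":0},
    {"dx":-0.03,"dy":-0.19,"dz":-0.09,"ax":0,"ay":0,"az":40,"claw":0},
    {"dx":-0.03,"dy":-0.24,"dz":-0.12,"ax":0,"ay":0,"az":50,"claw":0}
  ]
}}

```text
time_s: 11.42
ee_pos: [520.4, -22.0, 368.3]
tcp_rot: [1.464, 2.779, 0.0]
ft_force: [0.9, -0.3, 0.4]
finger_gap: 85.4
grasp_force: 0.0
```

```bash
python3 - <<'E'
from h import *
go(512.5,-309,390,60)
E
```

```text
t 11.425 pos [520.4 -22.  368.3] yaw 124.44 tilt [ 0.001 -0.    -1.   ] q [ 1.09  0.48 -1.48  1.67  0.48  1.44  0.15]
move [-0.2322 -0.1689 -0.0217] az 64.44345244531212
```

>>> {"name": "drive_tool", "arguments": {
  "moves": [
    {"dx":-0.035,"dy":-0.025,"dz":0,"ax":0,"ay":0,"az":10,"claw":0},
    {"dx":-0.075,"dy":-0.055,"dz":-0.01,"ax":0,"ay":0,"az":20,"claw":0},
    {"dx":-0.115,"dy":-0.085,"dz":-0.02,"ax":0,"ay":0,"az":30,"claw":0},
    {"dx":-0.155,"dy":-0.115,"dz":-0.02,"ax":0,"ay":0,"az":40,"claw":0},
    {"dx":-0.19,"dy":-0.14,"dz":-0.02,"ax":0,"ay":0,"az":50,"claw":0}
  ]
}}

```text
time_s: 12.05
ee_pos: [513.3, -258.0, 387.5]
tcp_rot: [2.502, 1.899, -0.0]
ft_force: [-0.2, -0.2, 0.4]
finger_gap: 85.1
grasp_force: 0.0
```

```bash
python3 - <<'E'
from h import *
go(512.5,-309,390,60)
E
```

```text
t 12.05 pos [ 513.3 -258.   387.5] yaw 74.4 tilt [ 0.    -0.001 -1.   ] q [ 1.3   0.46 -1.23  1.52  0.44  1.47 -0.22]
move [-0.0494  0.0129 -0.0024] az 14.403019602363628
```

>>> {"name": "drive_tool", "arguments": {
  "moves": [
    {"dx":-0.025,"dy":0.006,"dz":0,"ax":0,"ay":0,"az":0,"claw":0.35},
    {"dx":-0.05,"dy":0.013,"dz":0.01,"ax":0,"ay":0,"az":0,"claw":0.35},
    {"dx":-0.05,"dy":0.013,"dz":0.03,"ax":0,"ay":0,"az":0,"claw":0.35},
    {"dx":-0.05,"dy":0.013,"dz":0.03,"ax":0,"ay":0,"az":0,"claw":0.35}
  ]
}}

```text
time_s: 12.55
ee_pos: [512.4, -306.1, 354.3]
tcp_rot: [-2.49, -1.909, 0.001]
ft_force: [0.5, 0.6, 0.5]
finger_gap: 55.4
grasp_force: 0.0
```

```bash
python3 - <<'E'
from h import *
import pickle
go(512.5,-309,247)
c=camera_info('wrist');snap('wrist','w4.png');pickle.dump(c,open('w4.pkl','wb'))
print(proj('',[512.5,-309,269.5],c))
E
```

```text
t 12.55 pos [ 512.4 -306.1  354.3] yaw 74.95 tilt [-0.003  0.003 -1.   ] q [ 1.31  0.53 -1.19  1.51  0.49  1.44 -0.16]
move [-0.003   0.0012  0.1073] az None
[285.44834727 220.45246588]
```

View pics/w4.png

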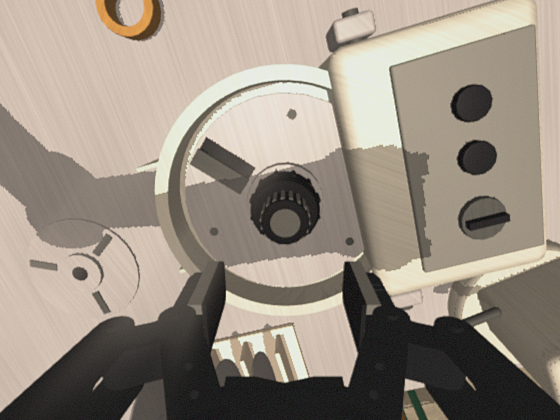

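The wrist view shows the grip top at about (286,219), within 1.5 px of the predicted (285.4,220.5). The housing is on the right and clear. I'll descend.

>>> {"name": "drive_tool", "arguments": {
  "moves": [
    {"dx":-0.002,"dy":0.001,"dz":0.03,"ax":0,"ay":0,"az":0,"claw":0.35},
    {"dx":-0.003,"dy":0.001,"dz":0.06,"ax":0,"ay":0,"az":0,"claw":0.35},
    {"dx":-0.003,"dy":0.001,"dz":0.085,"ax":0,"ay":0,"az":0,"claw":0.35},
    {"dx":-0.003,"dy":0.001,"dz":0.1,"ax":0,"ay":0,"az":0,"claw":0.35},
    {"dx":-0.003,"dy":0.001,"dz":0.104,"ax":0,"ay":0,"az":0,"claw":0.35}
  ]
}}

```text
time_s: 13.22
ee_pos: [513.6, -310.4, 252.6]
tcp_rot: [-2.495, -1.909, 0.0]
ft_force: [0.5, -0.3, -0.1]
finger_gap: 55.5
grasp_force: 0.0
```

```bash
python3 - <<'E'
from h import *
go(512.5,-309,248)
E
```

```text
t 13.225 pos [ 513.6 -310.4  252.6] yaw 74.83 tilt [-0.  0. -1.] q [ 1.28  0.61 -1.13  1.64  0.57  1.26 -0.22]
move [ 0.0011 -0.0014  0.0046] az None
```

>>> {"name": "drive_tool", "arguments": {
  "moves": [
    {"dx":0.001,"dy":-0.001,"dz":0.004,"ax":0,"ay":0,"az":0,"claw":0.35},
    {"dx":0.001,"dy":-0.001,"dz":0.004,"ax":0,"ay":0,"az":0,"claw":0.8},
    {"dx":0.001,"dy":-0.001,"dz":0.004,"ax":0,"ay":0,"az":0,"claw":0.8},
    {"dx":0.001,"dy":-0.001,"dz":0.004,"ax":0,"ay":0,"az":0,"claw":0.8}
  ],
  "grip_force": 50
}}

```text
time_s: 13.72
ee_pos: [513.4, -310.1, 249.7]
tcp_rot: [2.496, 1.906, 0.001]
ft_force: [0.1, 0.3, 3.8]
finger_gap: 34.0
grasp_force: 50.1
```

```bash
python3 - <<'E'
from h import *
go(512.5,-309,248);o=get_obs();print(o['ft_force'],o['wrist_torque'])
E
```

```text
t 13.725 pos [ 513.4 -310.1  249.7] yaw 74.74 tilt [ 0.001 -0.001 -1.   ] q [ 1.28  0.61 -1.13  1.65  0.58  1.25 -0.23]
move [ 0.0009 -0.0012  0.0017] az None
[0.09899141 0.31887788 3.79303732] [ 0.0917869   0.15568654 -0.00878353]
```

Gripped. Now a gentle test turn in small steps.

>>> {"name": "drive_tool", "arguments": {
  "moves": [
    {"dx":0,"dy":0,"dz":0,"ax":0,"ay":0,"az":3,"claw":0.8},
    {"dx":0,"dy":0,"dz":0,"ax":0,"ay":0,"az":6,"claw":0.8},
    {"dx":0,"dy":0,"dz":0,"ax":0,"ay":0,"az":6,"claw":0.8}
  ]
}}

```text
time_s: 14.1
ee_pos: [513.4, -310.4, 249.8]
tcp_rot: [2.591, 1.773, 0.001]
ft_force: [0.4, -0.9, 6.0]
finger_gap: 34.2
grasp_force: 50.2
```

```bash
python3 - <<'E'
from h import *
go(512.5,-309,248);o=get_obs();print(o['ft_force'],o['wrist_torque'])
E
```

```text
t 14.1 pos [ 513.4 -310.4  249.8] yaw 68.75 tilt [ 0.001 -0.001 -1.   ] q [ 1.27  0.6  -1.1   1.65  0.56  1.25 -0.32]
move [ 0.001  -0.0014  0.0018] az None
[ 0.4244716  -0.91607358  5.95784667] [-0.06090225  0.06017856 -0.05757083]
```

>>> {"name": "drive_tool", "arguments": {
  "moves": [
    {"dx":0,"dy":0,"dz":0,"ax":0,"ay":0,"az":3,"claw":0.8},
    {"dx":0,"dy":0,"dz":0,"ax":0,"ay":0,"az":6,"claw":0.8},
    {"dx":0,"dy":0,"dz":0,"ax":0,"ay":0,"az":8,"claw":0.8},
    {"dx":0,"dy":0,"dz":0,"ax":0,"ay":0,"az":8,"claw":0.8}
  ]
}}

```text
time_s: 14.6
ee_pos: [513.4, -310.3, 249.7]
tcp_rot: [2.709, 1.589, 0.001]
ft_force: [0.5, -0.2, 6.6]
finger_gap: 34.2
grasp_force: 50.3
```

```bash
python3 - <<'E'
from h import *
go(512.5,-309,248);o=get_obs();print(o['ft_force'],o['wrist_torque'])
E
```

```text
t 14.6 pos [ 513.4 -310.3  249.7] yaw 60.78 tilt [ 0.001 -0.001 -1.   ] q [ 1.26  0.58 -1.07  1.65  0.54  1.23 -0.44]
move [ 0.0007 -0.0015  0.0017] az None
[ 0.48814383 -0.18800358  6.5827857 ] [-0.01178766  0.05891274 -0.08045139]
```

It's free past 10° with negligible torque, so this is the right way. I'll continue to 90°.

>>> {"name": "drive_tool", "arguments": {
  "moves": [
    {"dx":0,"dy":0,"dz":0,"ax":0,"ay":0,"az":8,"claw":0.8},
    {"dx":0,"dy":0,"dz":0,"ax":0,"ay":0,"az":16,"claw":0.8},
    {"dx":0,"dy":0,"dz":0,"ax":0,"ay":0,"az":24,"claw":0.8},
    {"dx":0,"dy":0,"dz":0,"ax":0,"ay":0,"az":32,"claw":0.8},
    {"dx":0,"dy":0,"dz":0,"ax":0,"ay":0,"az":38,"claw":0.8}
  ]
}}

```text
time_s: 15.22
ee_pos: [513.5, -310.3, 249.7]
tcp_rot: [3.079, 0.616, 0.002]
ft_force: [0.2, -0.1, 4.9]
finger_gap: 34.3
grasp_force: 50.3
```

>>> {"name": "drive_tool", "arguments": {
  "moves": [
    {"dx":0,"dy":0,"dz":0,"ax":0,"ay":0,"az":8,"claw":0.8},
    {"dx":0,"dy":0,"dz":0,"ax":0,"ay":0,"az":16,"claw":0.8},
    {"dx":0,"dy":0,"dz":0,"ax":0,"ay":0,"az":24,"claw":0.8},
    {"dx":0,"dy":0,"dz":0,"ax":0,"ay":0,"az":32,"claw":0.8},
    {"dx":0,"dy":0,"dz":0,"ax":0,"ay":0,"az":38,"claw":0.8}
  ]
}}

```text
time_s: 15.85
ee_pos: [513.4, -310.3, 249.7]
tcp_rot: [3.112, -0.421, 0.003]
ft_force: [-0.6, -0.1, 5.3]
finger_gap: 34.1
grasp_force: 50.2
```

```bash
python3 - <<'E'
from h import *
go(512.5,-309,248);o=get_obs();print(o['ft_force'],o['wrist_torque'])
E
```

```text
t 15.85 pos [ 513.4 -310.3  249.7] yaw -15.39 tilt [ 0.001 -0.001 -1.   ] q [ 1.08  0.47 -0.78  1.66  0.35  1.16 -1.63]
move [-0.0013 -0.001   0.0017] az None
[-0.56784315 -0.0506716   5.29834932] [-0.06500791  0.0564241   0.0341692 ]
```

Turned 90° freely. Now a slow lift.

>>> {"name": "drive_tool", "arguments": {
  "moves": [
    {"dx":0,"dy":0,"dz":-0.003,"ax":0,"ay":0,"az":0,"claw":0.8},
    {"dx":0,"dy":0,"dz":-0.006,"ax":0,"ay":0,"az":0,"claw":0.8},
    {"dx":0,"dy":0,"dz":-0.01,"ax":0,"ay":0,"az":0,"claw":0.8}
  ]
}}

```text
time_s: 16.23
ee_pos: [512.3, -310.2, 258.5]
tcp_rot: [-3.114, 0.415, 0.002]
ft_force: [0.0, -1.6, -1.8]
finger_gap: 34.0
grasp_force: 49.8
```

>>> {"name": "drive_tool", "arguments": {
  "moves": [
    {"dx":0,"dy":0,"dz":-0.01,"ax":0,"ay":0,"az":0,"claw":0.8},
    {"dx":0,"dy":0,"dz":-0.025,"ax":0,"ay":0,"az":0,"claw":0.8},
    {"dx":0,"dy":0,"dz":-0.05,"ax":0,"ay":0,"az":0,"claw":0.8},
    {"dx":0,"dy":0,"dz":-0.085,"ax":0,"ay":0,"az":0,"claw":0.8},
    {"dx":0,"dy":0,"dz":-0.12,"ax":0,"ay":0,"az":0,"claw":0.8}
  ]
}}

```text
time_s: 16.85
ee_pos: [512.9, -309.6, 381.0]
tcp_rot: [-3.114, 0.416, -0.001]
ft_force: [-0.1, -0.5, -1.3]
finger_gap: 34.2
grasp_force: 49.9
```

>>> {"name": "drive_tool", "arguments": {
  "moves": [
    {"dx":0,"dy":0,"dz":0,"ax":0,"ay":0,"az":0,"claw":0.8},
    {"dx":0,"dy":0,"dz":0,"ax":0,"ay":0,"az":0,"claw":0.8},
    {"dx":0,"dy":0,"dz":0,"ax":0,"ay":0,"az":0,"claw":0.8}
  ]
}}

```text
time_s: 17.23
ee_pos: [512.1, -309.9, 377.8]
tcp_rot: [-3.113, 0.417, 0.003]
ft_force: [-0.7, -0.1, -1.7]
finger_gap: 33.7
grasp_force: 49.9
```

```bash
python3 - <<'E'
from h import *
go(512.5,-309,248)
a=read_camera('scene');b=read_camera('side')
o=np.zeros((600,800,3),np.uint8);o[:300,:400]=cv2.resize(a,(400,300));o[:300,400:]=cv2.resize(b,(400,300))
o[300:600,:400]=cv2.resize(a[90:240,80:280],(400,300));o[300:600,400:]=cv2.resize(b[60:210,240:440],(400,300))
cv2.imwrite('pics/end.png',o[:,:,::-1])
E
```

```text
t 17.225 pos [ 512.1 -309.9  377.8] yaw -15.25 tilt [-0.002  0.001 -1.   ] q [ 1.1   0.37 -0.81  1.48  0.27  1.41 -1.56]
move [ 0.0004 -0.0009  0.1298] az None
```

View pics/end.png

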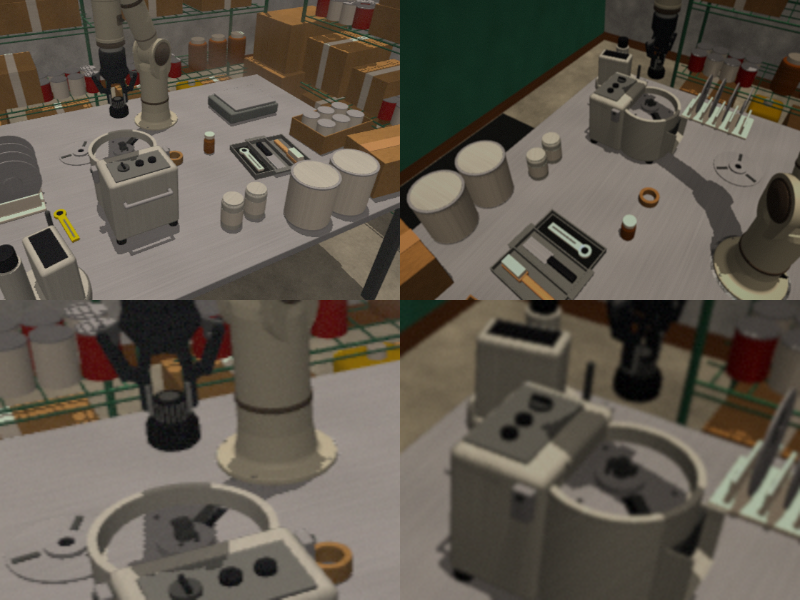

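The cap hangs in the gripper about 13 cm above its seat, the hub is bare, the wiper lies in the tray, and everything else looks undisturbed.

```bash
python3 -c "
from rig import *
print(close_job())"
```

```text
the job is handed in; nothing more can be done
None
```

The job is handed in: the white wiper lies flat and lengthways on the liner and released, and the hub cap came off clockwise (seen from above) and is held about 13 cm above its seat, at 17 s with nothing else moved.

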